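# Screw the cap of the brake reservoir home

## Task

Two hydraulic master cylinders are bolted to the bench and both reservoir caps have been unscrewed part of a turn. The brake cylinder, the one with the wide reservoir, has been topped up: screw its cap clockwise until it is fully home, so that the grip bar on the cap lies along the cylinder, and let go. Leave the cap of the narrow clutch reservoir as it is, for that one is still to be filled.

Things in the scene. Friction and masses are not known exactly. Their poses are not given: they have to be found in the camera images.
- brake_cap (a joint): Angle by which the wide brake reservoir's cap is unscrewed, rad: 0 is fully home against its stop; grows anticlockwise seen from above, up to 1.7. Starts between 0.9 and 1.3. The cap turns about its vertical axis without rising and stays where it is left: dry friction of about 0.1 N m, no spring.
- brake_cap_bar (a point): Centre of the grey grip bar on the brake cap, on the cap's axis, 131 mm above the bench. Bar 50 mm long (x axis, turns with the cap), 12 mm thick (y), 24 mm high (z up), 119 to 143 mm above the bench, to be pinched across the 12 mm from above. It stands on the cap's flat black 58 mm disc, top at 119 mm. Cap home: the bar is parallel to the barrel. White reservoir below: 76 mm diameter.
- brake_master: Brake master cylinder, fixed: 36 mm aluminium barrel along this frame's x axis (push rod at -x, brass plug at +x), centre line 40 mm up, on a dark steel foot 150 x 76 x 10 mm; the wide white reservoir and its cap stand on the vertical axis through the origin. Origin: centre of the foot's underside, on the bench.
- clutch_cap_bar_end (a point): End of the grip bar on the narrow clutch reservoir's cap, 17 mm out from that cap's vertical axis, 129 mm above the bench. The clutch cylinder is alike and fixed too, but its white reservoir is 42 mm and its cap 36 mm in diameter, its bar 34 x 10 x 20 mm, top at 139 mm. This cap must not be turned.
Not all that is in view belongs to the job. What is shaped like the brake_master but pink is not meant.

How it is judged:
By the outcome, as a careful person would: the job done as asked, in the order asked, and still so for the second after the job is handed in, with the robot touching nothing.
It also fails if it takes over 32 s, if anything falls off the work surface, if the arm or the gripper's body presses on something with over 40 N, if the wrist force passes 120 N, or if a joint passes its speed limit or range.

## Robot

A 6-joint arm with a two-finger parallel gripper is mounted at the origin on a cart in front of the work surface, level with it; the furniture and walls round the work are solid. World frame = base frame: x ahead of the robot, y to its left, z up, the work surface at z = 0. Lengths are in m, angles in rad, forces in N, time in s.
With the tool pointing down it reaches from about 0.25 to 0.775 m from the base axis. Payload 4 kg.
Tool frame: the origin (TCP) lies midway between the tips of the shut fingers; the grasp point (between the pads) lies 19 mm behind it; z points along the fingers, x is the direction in which the jaws open and shut, and the axes are right-handed (so a half turn about z gives the same grasp; the last joint's range is limited). The gripper opens to 85 mm and grips with 20 to 120 N. Pads are 22 mm wide; open, the fingers measure 114 mm over their backs; the gripper's body (76 mm by 85 mm) begins 54 mm behind the grasp point. The pads swing forward as they close: fully open they stand 13 mm farther back than shut.
Start: joints at [-1.424, 0.087, 1.371, -0, 1.684, -0.103], TCP at [0.136, -0.533, 0.231] pointing down, gripper open.
Joint ranges: [-3.1, 3.1], [-0.76, 2.03], [0.27, 2.55], [-1.08, 4.22], [0.17, 2.65], [-2.57, 2.57]. Speed limits (rad/s): [2.79, 2.79, 3.14, 3.14, 3.14, 3.14].

## Interface

Orientations are given as a 3x3 rotation matrix whose columns are the frame's x, y, z axes.
In Python, from bench import arm, imaging gives the robot as it stands. The module is installed in compiled form; this text tells all that it offers.
- The arm moves only by the tool apply_moves, never from a script. Its arguments are lists of equal length, an entry for each row: "offset": the shift along the world's x, y, z in cm, a list of three; "turn": the turn about the world's z in degrees; "fingers": the opening, from 0 (shut) to 1 (fully open). A call has exactly 10 rows; each row shifts and turns the commanded pose from where the row before left it; what a row does not reach is not made up. A row lasts 1/10 s, in which the tool goes at most 50 mm and 8.59 degrees, less where a joint would pass 70% of its speed; a pose out of reach is approached as far as the arm can. A call with a gripper value outside its range is refused whole. The fingers move at their own pace and stop on an object; "grip_force" is the grip in N (left out, the last holds). Time passes only in rows, so rows that do not move let the fingers close, or fill a call up. It gives the time, the measured TCP pose, the force and the opening at its end, in the units of the state.
- arm.get_obs(): the state, without advancing time (a new reading comes with each control period).
- imaging.camera(name): name is "scene" or "side" or "wrist"; returns (picture, depth): 384x512x3 uint8, red, green, blue; 384x512 float32, m along the optical axis (not along the pixel's ray), 0 where there is no reading.
- imaging.calibration(name): a dict with "camera_matrix" (3x3 intrinsics, pixels), "xyz" and "orientation" of the camera in the world; the wrist camera has in their place "tool_from_camera" (4x4, takes a point from camera to tool coordinates, whose origin is the TCP and whose axes are the tool frame's). Camera axes: x right, y down, z forward; pixel columns grow to the right and rows downward; lengths in m; the calibration is good to about 2 mm. The wrist camera is an equidistant fisheye: a pixel r from the principal point sees the ray r / f radians off the axis. A picture is of the moment at which its call begins: read the wrist's pose just before it. calibration takes no time and is no camera call.
- arm.finish_job(): hands the job in, once; it reports no verdict.
The state is a dict: "clock": time; "qpos": joint angles; "dq": joint speeds; "joint_torque": joint torques, N m; "tcp_pos": TCP position; "eef_rot": TCP orientation; "wrist_force": force on the tool from outside, world axes, zero at the start; "moment": the same for the moment, N m; "finger_gap": finger opening in m.
Only numpy, scipy, OpenCV 4.12 (cv2) and the standard library are available. Lean on these libraries where they do the work, as an engineer would, in place of code of your own. Each camera call takes 0.05 s, during which the arm holds its last target.

## Working session

There is one attempt and no reset: what is moved stays moved. The work goes in short steps, Python scripts to look and compute and a tool call to move; the robot and the scene stay as the last step left them, time stands still between calls to the robot, and variables do not carry over. Pictures are saved under pics/ and viewed, and the job is handed in when it is done.

Besides the shell and the picture viewer there is one more tool, called after "Request:" as name(argument=value, ...), one argument or row to a line, values as JSON. apply_moves: Moves the arm, as the interface text tells. Its arguments: {"type":"object","properties":{"offset":{"type":"array","items":{"type":"array","items":{"type":"number"}}},"turn":{"type":"array","items":{"type":"number"}},"fingers":{"type":"array","items":{"type":"number"}},"grip_force":{"type":"number"}},"required":["offset","turn","fingers"]}

```bash
mkdir -p pics; python3 - <<'E'
from bench import arm, imaging
import cv2,numpy as np
o=arm.get_obs();print(o)
for n in("scene","side","wrist"):
    p,d=imaging.camera(n);cv2.imwrite(f"pics/{n}0.png",p[:,:,::-1]);np.save(f"{n}0.npy",d);print(n,imaging.calibration(n))
a=cv2.imread("pics/scene0.png")
E
```

```text
{'clock': 0.0, 'qpos': array([-1.42411405e+00,  8.80014900e-02,  1.37234130e+00,  1.04645358e-05,
        1.68357801e+00, -1.03139859e-01]), 'dq': array([-0.00130261,  0.00022761, -0.00019903, -0.00150027,  0.00018282,
        0.0005257 ]), 'joint_torque': array([-1.23467158e-03, -3.51862872e+01, -3.13275790e+01, -3.14842318e-04,
        1.06171228e-02, -1.31312203e-05]), 'tcp_pos': array([ 0.13587901, -0.53241766,  0.23006956]), 'eef_rot': array([[ 2.47232365e-01, -9.68956164e-01, -3.29987342e-04],
       [-9.68953456e-01, -2.47232459e-01,  2.30465979e-03],
       [-2.31469789e-03, -2.50044117e-04, -9.99997290e-01]]), 'wrist_force': array([-0.72251396,  0.37855192, -0.46669789]), 'moment': array([ 0.03104837, -0.00868695,  0.0356791 ]), 'finger_gap': 0.08522703058594867}
scene {'camera_matrix': array([[473.68656793,   0.        , 261.46851456],
       [  0.        , 473.68656793, 181.2727921 ],
       [  0.        ,   0.        ,   1.        ]]), 'xyz': array([-0.03396113,  0.8648542 ,  1.22989817]), 'orientation': array([[-0.69208164, -0.56122657,  0.45392481],
       [-0.72160033,
[... 309 characters left out ...]
orientation': array([[-0.96064059, -0.12515433,  0.24800413],
       [-0.27696012,  0.50062929, -0.8201606 ],
       [-0.02151148, -0.85656681, -0.51558758]])}
wrist {'camera_matrix': array([[297.31863964,   0.        , 256.66283569],
       [  0.        , 297.31863964, 196.7790095 ],
       [  0.        ,   0.        ,   1.        ]]), 'tool_from_camera': array([[ 9.99998149e-01,  1.68301168e-03, -9.32261005e-04,
         1.11402137e-03],
       [-1.37377096e-03,  9.63848222e-01,  2.66448340e-01,
        -6.68723957e-02],
       [ 1.34699378e-03, -2.66446566e-01,  9.63848750e-01,
        -1.42488622e-01],
       [ 0.00000000e+00,  0.00000000e+00,  0.00000000e+00,
         1.00000000e+00]])}
```

View pics/scene0.png

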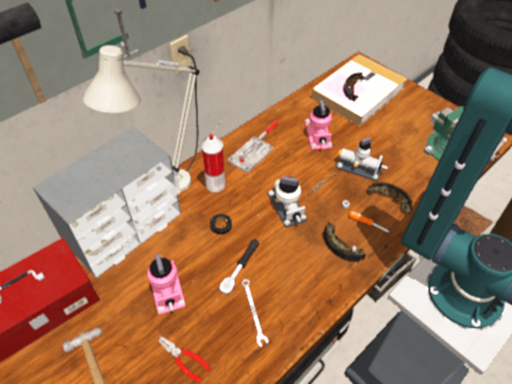

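View pics/side0.png

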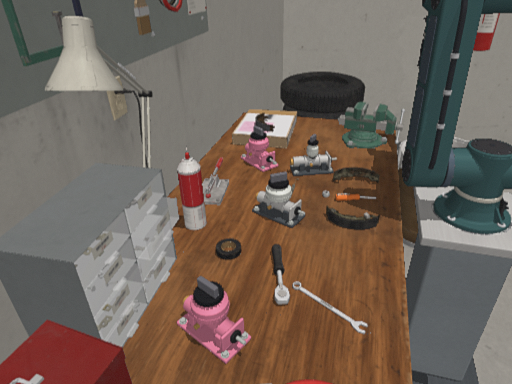

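View pics/wrist0.png

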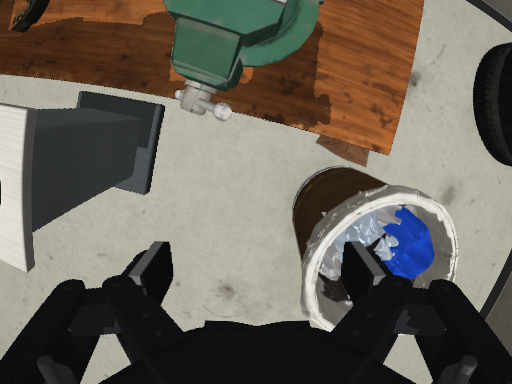

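Candidates: the white wide one at scene (289,195) / side (279,197); the white narrow one at scene (362,158), which is the clutch; and pink ones at (320,125) and (165,285), which are not meant. The one at (289,195) fits; I'll confirm it in a crop and measure it.

```bash
cat > h.py <<'E'
from bench import arm, imaging
import cv2,numpy as np
def ray(n,u,v):
    c=imaging.calibration(n);K=c["camera_matrix"]
    return c["xyz"],c["orientation"]@np.array([(u-K[0,2])/K[0,0],(v-K[1,2])/K[1,1],1])
def atz(n,u,v,z):
    p,d=ray(n,u,v);return p+d*(z-p[2])/d[2]
def dep(n,u,v,D):
    p,d=ray(n,u,v);return p+d*D[v,u]
def cloud(n,D):
    c=imaging.calibration(n);K=c["camera_matrix"]
    v,u=np.mgrid[:384,:512];P=np.stack([(u-K[0,2])/K[0,0]*D,(v-K[1,2])/K[1,1]*D,D],-1)
    return P@c["orientation"].T+c["xyz"]
E
python3 - <<'E'
from h import *
a=cv2.imread("pics/scene0.png")[165:235,255:325];b=cv2.imread("pics/side0.png")[165:235,245:315]
cv2.imwrite("pics/crop0.png",np.hstack([cv2.resize(x,(400,400),interpolation=cv2.INTER_CUBIC) for x in(a,b)])[:, :800])
for n,(u0,u1,v0,v1) in dict(scene=(255,325,165,235),side=(245,315,165,235)).items():
    D=np.load(n+"0.npy");P=cloud(n,D)[v0:v1,u0:u1].reshape(-1,3);z=P[:,2]
    for lo,hi in((.138,.150),(.114,.123),(.1,.113)):
        m=(z>lo)&(z<hi);Q=P[m];print(n,lo,m.sum(),Q.mean(0).round(4),np.ptp(Q[:,:2],axis=0).round(3))
        if lo>.13:
            w,V=np.linalg.eigh(np.cov(Q[:,:2].T));print(w**.5,np.degrees(np.arctan2(V[1,1],V[0,1])))
E
```

```text
scene 0.138 67 [0.5607 0.1538 0.1419] [0.043 0.035]
[0.00467677 0.01448625] -146.70609618275088
scene 0.114 127 [0.5535 0.1626 0.1189] [0.057 0.052]
scene 0.1 56 [0.5463 0.1684 0.1058] [0.062 0.064]
side 0.138 66 [0.5626 0.155  0.1434] [0.043 0.035]
[0.00379939 0.01481707] -144.95899927938214
side 0.114 118 [0.5574 0.1668 0.1198] [0.059 0.042]
side 0.1 104 [0.5577 0.1705 0.1043] [0.063 0.048]
```

View pics/crop0.png

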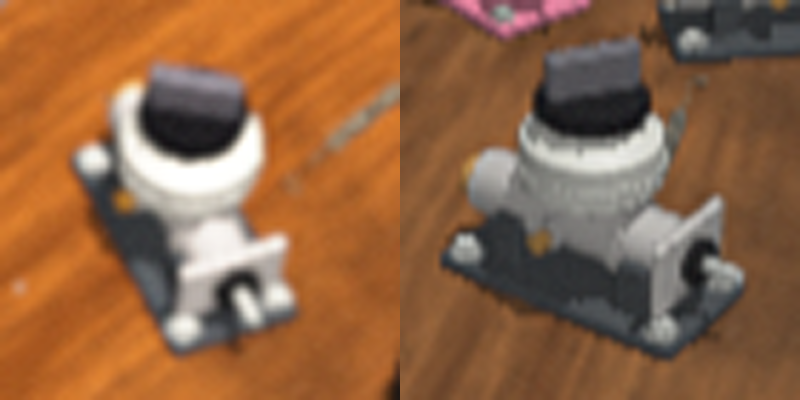

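The crop confirms it: white, wide reservoir, 58 mm black cap and grey bar. The bar lies at about 34° and its top is at z=0.142, as it should be. Next is the barrel direction, from the foot.

```bash
python3 - <<'E'
from h import *
s=400/70
q=[(443,256),(655,346),(745,282)]
S=[atz("side",245+(x-400)/s-.5,165+y/s-.5,.01)for x,y in q]
q=[(75,158),(180,347),(297,312)]
C=[atz("scene",255+x/s-.5,165+y/s-.5,.01)for x,y in q]
for A in(S,C):
    print(np.round(A,4)); d=A[0]-A[1];e=A[2]-A[1];print(np.hypot(*d[:2]),np.degrees(np.arctan2(d[1],d[0])),np.hypot(*e[:2]),np.degrees(np.arctan2(e[1],e[0])),(A[0]+A[2])/2)
# clutch location
for n,(u0,u1,v0,v1) in dict(scene=(335,392,132,182),side=(288,335,130,178)).items():
    P=cloud(n,np.load(n+"0.npy"))[v0:v1,u0:u1].reshape(-1,3);z=P[:,2]
    Q=P[(z>.13)&(z<.15)];print(n,len(Q),Q.mean(0),np.ptp(Q,axis=0)); w,V=np.linalg.eigh(np.cov(Q[:,:2].T));print(np.degrees(np.arctan2(V[1,1],V[0,1])))
    # generic tall stuff nearby
for n in("scene","side"):
    P=cloud(n,np.load(n+"0.npy")).reshape(-1,3);m=(np.hypot(P[:,0]-.56,P[:,1]-.155)<.22)&(P[:,2]>.15);print(n,m.sum(),P[m].min(0) if m.any() else 0,P[m].max(0)if m.any() else 0)
E
```

```text
[[0.6429 0.1594 0.01  ]
 [0.5149 0.2106 0.01  ]
 [0.4804 0.1433 0.01  ]]
0.13787988718007216 -21.795910713761206 0.0756460039442393 -117.13437930950192 [0.56163248 0.15134188 0.01      ]
[[0.6408 0.1595 0.01  ]
 [0.5071 0.2098 0.01  ]
 [0.4793 0.1458 0.01  ]]
0.14284388854682023 -20.605366653307282 0.06979807809026943 -113.52105081272973 [0.56003266 0.15263873 0.01      ]
scene 33 [ 0.50706254 -0.15186869  0.13808511] [0.01550657 0.02889363 0.01319607]
69.62112747283807
side 29 [ 0.50921929 -0.15152606  0.1373697 ] [0.01758687 0.03626422 0.01232429]
64.6346825096024
scene 7 [0.75453498 0.24598197 0.15528991] [0.75989446 0.25730554 0.19329778]
side 0 0 0
```

The barrel lies at about −23°, so the bar is unscrewed by about 57° (1.0 rad), within the stated 0.9–1.3. The cap axis is at about (0.561, 0.1535). I'll move above it with jaw yaw −56°, which gives q6 ≈ 71° going to ≈ 130° at the end, within range.

Request:
apply_moves(
  offset=[
    [2.1,3.4,0],
    [2.1,3.4,0],
    [2.1,3.4,0],
    [2.1,3.4,0],
    [2.1,3.4,0],
    [2.1,3.4,0],
    [2.1,3.4,0],
    [2.1,3.4,0],
    [2.1,3.4,0],
    [2.1,3.4,0],
  ],
  turn=[2,2,2,2,2,2,2,2,2,2],
  fingers=[1,1,1,1,1,1,1,1,1,1],
)

```text
clock: 1.15
tcp_pos: [0.3463, -0.1914, 0.2311]
eef_rot: [[0.565, -0.825, 0.0], [-0.825, -0.565, -0.0], [0.0, -0.0, -1.0]]
wrist_force: [0.7, -1.1, -0.7]
finger_gap: 0.0855
```

Request:
apply_moves(
  offset=[
    [2.2,3.6,0],
    [2.2,3.6,0],
    [2.2,3.6,0],
    [2.2,3.6,0],
    [2.2,3.6,0],
    [2.2,3.6,0],
    [2.2,3.6,0],
    [2.2,3.6,0],
    [2.2,3.6,0],
    [1.7,2.2,0],
  ],
  turn=[0,0,0,0,0,0,0,0,0,0],
  fingers=[1,1,1,1,1,1,1,1,1,1],
)

```text
clock: 2.15
tcp_pos: [0.5615, 0.1558, 0.2305]
eef_rot: [[0.566, -0.825, -0.001], [-0.825, -0.566, 0.0], [-0.001, 0.001, -1.0]]
wrist_force: [-0.3, -0.3, 0.9]
finger_gap: 0.0856
```

```bash
python3 - <<'E'
from h import *
p,d=imaging.camera("scene")
o=arm.get_obs();p,d=imaging.camera("wrist");np.save("w1.npy",d);cv2.imwrite("pics/wrist1.png",p[:,:,::-1])
print(o["clock"],o["tcp_pos"],np.degrees(np.arctan2(o["eef_rot"][1,0],o["eef_rot"][0,0])),o["qpos"],o["wrist_force"],o["dq"])
np.savez("w1.npz",p=o["tcp_pos"],R=o["eef_rot"])
E
```

```text
2.2 [0.56319356 0.15821407 0.22964378] -55.43823002733318 [0.1752997  0.16502535 1.28756945 0.00299649 1.68836    1.14323398] [1.23970288 1.70379782 0.0499464 ] [-0.04661953 -0.0549974   0.08316669 -0.03667344  0.04799064 -0.06492004]
```

View pics/wrist1.png

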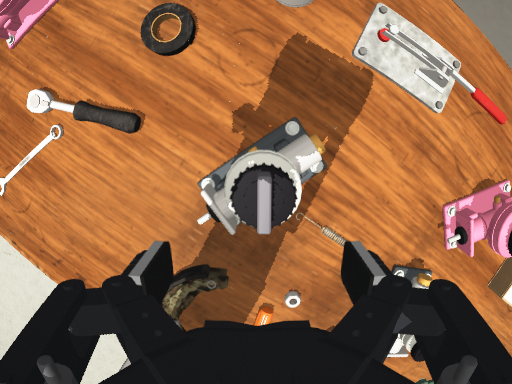

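The wrist view shows the bar from (264,175) to (264,232), standing upright in the picture and so aligned with the jaws. The foot runs from lower left to upper right. I'll measure both more closely.

```bash
cat >> h.py <<'E'
def wz(f,u,v,z):
    w=np.load(f);c=imaging.calibration("wrist");K=c["camera_matrix"];T=c["tool_from_camera"]
    x,y=u-K[0,2],v-K[1,2];r=np.hypot(x,y);t=r/K[0,0]
    d=np.array([x/r*np.sin(t),y/r*np.sin(t),np.cos(t)])
    p=w["p"]+w["R"]@T[:3,3];d=w["R"]@T[:3,:3]@d
    return p+d*(z-p[2])/d[2]
E
python3 - <<'E'
from h import *
a=cv2.imread("pics/wrist1.png")[110:240,190:330]
cv2.imwrite("pics/crop1.png",cv2.resize(a,None,fx=4.5,fy=4.5,interpolation=cv2.INTER_CUBIC))
E
```

```text
(no output)
```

View pics/crop1.png

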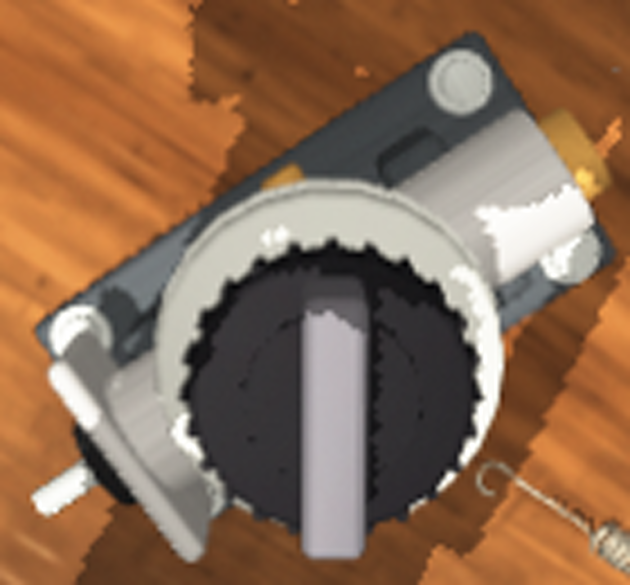

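```bash
python3 - <<'E'
from h import *
f="w1.npz"
g=lambda x,y,z:wz(f,190+x/4.5-.5,110+y/4.5-.5,z)
b=g(333,557,.143)
for y in(278,308):
    t=g(335,y,.143);d=t-b;print("bar",t,b,(t+b)/2,np.hypot(*d[:2]),np.degrees(np.arctan2(d[1],d[0])))
a=g(35,330,.01);c=g(480,32,.01);e=g(618,250,.01)
for d in(c-a,e-c):print(np.hypot(*d[:2]),np.degrees(np.arctan2(d[1],d[0])))
print((a+e)/2)
l,r=g(300,500,.143),g(366,500,.143);print(np.hypot(*(l-r)[:2]))
E
```

```text
bar [0.58656693 0.16688978 0.143     ] [0.54362767 0.13724176 0.143     ] [0.5650973  0.15206577 0.143     ] 0.05218031818549692 34.62368568235889
bar [0.58219189 0.16383275 0.143     ] [0.54362767 0.13724176 0.143     ] [0.56290978 0.15053726 0.143     ] 0.04684313874730823 34.587220579152174
0.14802207706216805 -21.5349016904764
0.07162414490420628 -111.2421404197981
[0.56416113 0.15116096 0.01      ]
0.012022176408871614
```

Bar centre is about (0.563, 0.152) at 34.6° and the barrel is at −21.5°, so the cap is open by about 56°. Descending with the jaws open.

Request:
apply_moves(
  offset=[
    [0.2,-0.1,-1.5],
    [0,0,-1.5],
    [0,0,-1.5],
    [0,0,-1.5],
    [0,0,-1.5],
    [0,0,-1.5],
    [0,0,-1],
    [0,0,-0.5],
    [0,0,0],
    [0,0,0],
  ],
  turn=[0,0,0,0,0,0,0,0,0,0],
  fingers=[1,1,1,1,1,1,0.5,0.4,0.4,0.4],
)

```text
clock: 3.25
tcp_pos: [0.5634, 0.1522, 0.1269]
eef_rot: [[0.564, -0.826, 0.001], [-0.826, -0.564, 0.0], [0.001, -0.001, -1.0]]
wrist_force: [-0.5, -0.6, 0.4]
finger_gap: 0.0342
```

```bash
python3 - <<'E'
from h import *
o=arm.get_obs();p,d=imaging.camera("wrist");cv2.imwrite("pics/wrist2.png",p[:,:,::-1])
print(o["clock"],o["tcp_pos"],np.degrees(np.arctan2(o["eef_rot"][1,0],o["eef_rot"][0,0])),o["wrist_force"],o["finger_gap"])
E
```

```text
3.25 [0.56339642 0.15216945 0.1269438 ] -55.68346316393756 [-0.49778836 -0.59091165  0.37414639] 0.03419865430146083
```

View pics/wrist2.png

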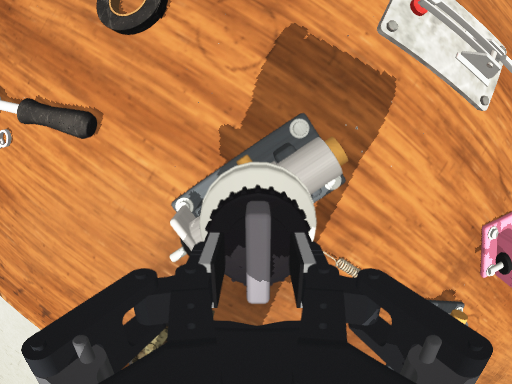

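The bar at (258,250) is centred between the jaws, which stand at about (213,265) and (304,265). Lower by 3 mm and close.

Request:
apply_moves(
  offset=[
    [0,0,-0.2],
    [0,0,0],
    [0,0,0],
    [0,0,0],
    [0,0,0],
    [0,0,0],
    [0,0,0],
    [0,0,0],
    [0,0,0],
    [0,0,0],
  ],
  turn=[0,0,0,0,0,0,0,0,0,0],
  fingers=[0.4,0,0,0,0,0,0,0,0,0],
  grip_force=50,
)

```text
clock: 4.3
tcp_pos: [0.5634, 0.1517, 0.1248]
eef_rot: [[0.564, -0.826, 0.001], [-0.826, -0.564, -0.001], [0.001, -0.001, -1.0]]
wrist_force: [1.2, -3.9, 3.6]
finger_gap: 0.011
```

Gripped, with a gap of 11–12 mm. Turning clockwise.

Request:
apply_moves(
  offset=[
    [0,0,0],
    [0,0,0],
    [0,0,0],
    [0,0,0],
    [0,0,0],
    [0,0,0],
    [0,0,0],
    [0,0,0],
    [0,0,0],
    [0,0,0],
  ],
  turn=[-5,-6,-6,-6,-6,-6,-6,-5,-3,0],
  fingers=[0,0,0,0,0,0,0,0,0,0],
)

```text
clock: 5.3
tcp_pos: [0.5635, 0.1515, 0.1248]
eef_rot: [[-0.254, -0.967, 0.001], [-0.967, 0.254, -0.001], [0.001, -0.002, -1.0]]
wrist_force: [2.1, -4.4, 3.9]
finger_gap: 0.0107
```

```bash
python3 - <<'E'
from h import *
o=arm.get_obs()
print(o["clock"],o["tcp_pos"],np.degrees(np.arctan2(o["eef_rot"][1,0],o["eef_rot"][0,0])),o["wrist_force"],o["moment"],o["finger_gap"],o["qpos"])
E
```

```text
5.3 [0.56345927 0.15150432 0.12481465] -104.7215909527817 [ 2.10143619 -4.43618649  3.94763874] [-0.68991428 -0.23289788 -0.06885817] 0.010743052271151582 [ 1.66163505e-01  2.03909419e-01  1.45171380e+00 -1.16974446e-03
  1.48484862e+00  1.99399937e+00]
```

Request:
apply_moves(
  offset=[
    [0,0,0],
    [0,0,0],
    [0,0,0],
    [0,0,0],
    [0,0,0],
    [0,0,0],
    [0,0,0],
    [0,0,0],
    [0,0,0],
    [0,0,0],
  ],
  turn=[-1,-1,-1,-1,-1,-1,-0.5,0,0,0],
  fingers=[0,0,0,0,0,0,0,0,0,0],
)

```text
clock: 6.3
tcp_pos: [0.5635, 0.1515, 0.1248]
eef_rot: [[-0.361, -0.932, 0.001], [-0.932, 0.361, -0.001], [0.0, -0.002, -1.0]]
wrist_force: [1.1, -4.6, 4.7]
finger_gap: 0.0107
```

```bash
python3 - <<'E'
from h import *
o=arm.get_obs()
print(o["clock"],o["tcp_pos"],np.degrees(np.arctan2(o["eef_rot"][1,0],o["eef_rot"][0,0])),o["wrist_force"],o["moment"],o["finger_gap"])
E
```

```text
6.3 [0.5634736  0.15148763 0.12483155] -111.1762795069913 [ 1.08919459 -4.61266803  4.67907863] [-0.8072643  -0.29172635  0.03969686] 0.010660928388165805
```

Request:
apply_moves(
  offset=[
    [0,0,0],
    [0,0,0],
    [0,0,0],
    [0,0,0],
    [0,0,0],
    [0,0,0],
    [0,0,0],
    [0,0,0],
    [0,0,0],
    [0,0,0],
  ],
  turn=[-0.5,-0.5,-0.5,-0.5,-0.5,0,0,0,0,0],
  fingers=[0,0,0,0,0,0,0,0,0,0],
)

```text
clock: 7.3
tcp_pos: [0.5635, 0.1515, 0.1248]
eef_rot: [[-0.399, -0.917, 0.001], [-0.917, 0.399, -0.001], [0.001, -0.002, -1.0]]
wrist_force: [1.0, -5.4, 4.4]
finger_gap: 0.0108
```

```bash
python3 - <<'E'
from h import *
o=arm.get_obs()
print(o["clock"],o["tcp_pos"],np.degrees(np.arctan2(o["eef_rot"][1,0],o["eef_rot"][0,0])),o["wrist_force"],o["moment"],o["finger_gap"])
E
```

```text
7.3 [0.56347778 0.15150968 0.1248305 ] -113.53827064183396 [ 0.95155942 -5.38259342  4.36589965] [-0.81926308 -0.32190674  0.74740799] 0.010782187720463193
```

The moment about z rose from 0.04 to 0.75 N m, so the cap is on its stop. One small further press, then release and rise.

Request:
apply_moves(
  offset=[
    [0,0,0],
    [0,0,0],
    [0,0,0],
    [0,0,0],
    [0,0,0],
    [0,0,0],
    [0,0,0],
    [0,0,0],
    [0,0,0],
    [0,0,0],
  ],
  turn=[-0.5,-0.5,-0.5,0,0,0,0,0,0,0],
  fingers=[0,0,0,0,0,0,0,0,0,0],
)

```text
clock: 8.3
tcp_pos: [0.5635, 0.1515, 0.1249]
eef_rot: [[-0.422, -0.907, 0.002], [-0.907, 0.422, -0.002], [0.001, -0.002, -1.0]]
wrist_force: [1.3, -5.3, 4.5]
finger_gap: 0.0107
```

```bash
python3 - <<'E'
from h import *
o=arm.get_obs()
print(o["clock"],np.degrees(np.arctan2(o["eef_rot"][1,0],o["eef_rot"][0,0])),o["wrist_force"],o["moment"],o["finger_gap"])
E
```

```text
8.3 -114.97334296652637 [ 1.28534941 -5.25009884  4.46025873] [-0.91546798 -0.32803447  1.11932934] 0.010687157678205857
```

Request:
apply_moves(
  offset=[
    [0,0,0],
    [0,0,0],
    [0,0,0],
    [0,0,0],
    [0,0,0],
    [0,0,0],
    [0,0,0],
    [0,0,0],
    [0,0,0],
    [0,0,0],
  ],
  turn=[0,0,0,0,0,0,0,0,0,0],
  fingers=[0.2,0.4,0.4,0.4,0.4,0.4,0.4,0.4,0.4,0.4],
)

```text
clock: 9.3
tcp_pos: [0.563, 0.152, 0.1244]
eef_rot: [[-0.426, -0.905, -0.0], [-0.905, 0.426, -0.0], [0.0, 0.0, -1.0]]
wrist_force: [-0.6, -0.6, -0.9]
finger_gap: 0.0343
```

Request:
apply_moves(
  offset=[
    [0,0,0.5],
    [0,0,1],
    [0,0,1.5],
    [0,0,1.5],
    [0,0,1.5],
    [0,0,1.5],
    [0,0,1.5],
    [0,0,1],
    [0,0,0.5],
    [0,0,0],
  ],
  turn=[0,0,0,0,0,0,0,0,0,0],
  fingers=[0.4,0.4,0.4,0.4,0.6,1,1,1,1,1],
)

```text
clock: 10.3
tcp_pos: [0.5633, 0.1521, 0.2302]
eef_rot: [[-0.426, -0.905, 0.001], [-0.905, 0.426, 0.0], [-0.001, -0.001, -1.0]]
wrist_force: [0.2, -0.5, -0.1]
finger_gap: 0.0852
```

```bash
python3 - <<'E'
from h import *
o=arm.get_obs();p,d=imaging.camera("wrist");cv2.imwrite("pics/wrist3.png",p[:,:,::-1])
np.savez("w3.npz",p=o["tcp_pos"],R=o["eef_rot"])
print(o["clock"],o["tcp_pos"],np.degrees(np.arctan2(o["eef_rot"][1,0],o["eef_rot"][0,0])),o["wrist_force"])
a=p[110:260,180:340,::-1];cv2.imwrite("pics/crop3.png",cv2.resize(a,None,fx=4,fy=4,interpolation=cv2.INTER_CUBIC))
E
```

```text
10.3 [0.5632725  0.15213258 0.23020193] -115.18401630381186 [ 0.19955966 -0.46002179 -0.13576436]
```

View pics/crop3.png

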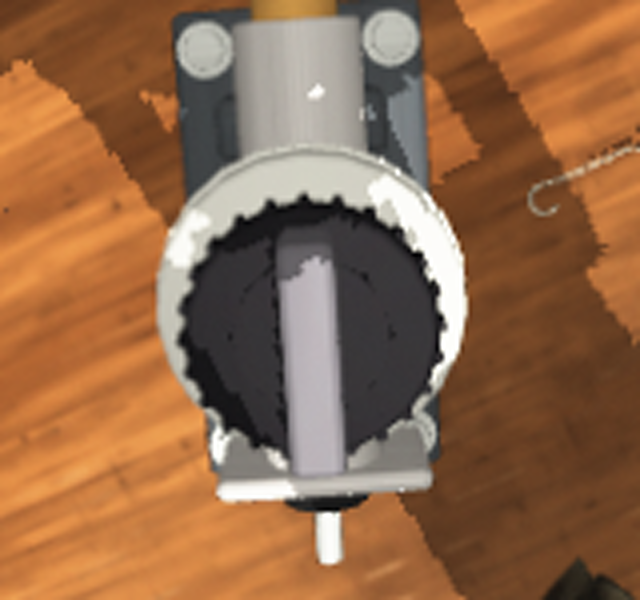

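The bar now lies along the barrel in the picture, from (304,235) to (318,472). I'll compare the two angles in numbers.

```bash
python3 - <<'E'
from h import *
g=lambda x,y,z:wz("w3.npz",180+x/4-.5,110+y/4-.5,z)
for a,b,z in(((277,255),(291,472),.143),((332,255),(345,472),.143),((175,15),(210,468),.01),((418,10),(439,455),.01),((203,48),(222,445),.015),((390,36),(425,435),.015),((295,0),(330,560),.04)):
    d=g(*a,z)-g(*b,z);print(z,np.hypot(*d[:2]),np.degrees(np.arctan2(d[1],d[0])))
o=arm.get_obs()
p,d=imaging.camera("scene");cv2.imwrite("pics/scene4.png",p[:,:,::-1]);p2,d2=imaging.camera("side")
a=p[120:235,250:400,::-1];b=p2[120:235,235:385,::-1]
cv2.imwrite("pics/crop4.png",np.vstack([cv2.resize(x,None,fx=2.6,fy=2.6,interpolation=cv2.INTER_CUBIC) for x in (a,b)]))
E
```

```text
0.143 0.04566865593035545 -21.882987500081693
0.143 0.04569167611649475 -21.416633815287305
0.01 0.14539665728148785 -21.907576305045595
0.01 0.14234262509846357 -21.246801132990804
0.015 0.1251751640001072 -23.384804023099534
0.015 0.12590924280628377 -19.175648813808955
0.04 0.16777135487993902 -21.56633180688732
```

View pics/crop4.png

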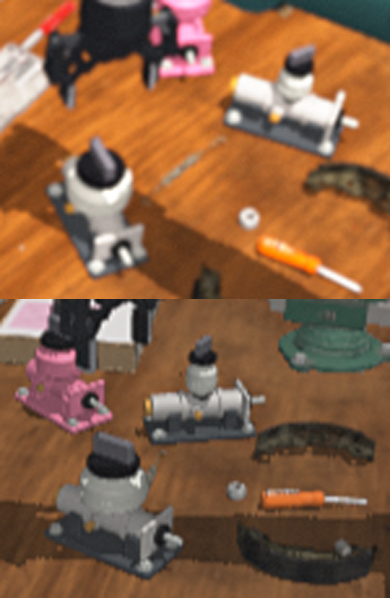

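The bar is at −21.6° and the barrel and foot at −21.6°, so they agree. The gripper is clear and the clutch cap is untouched. Handing in.

```bash
python3 -c "
from bench import arm
print(arm.finish_job())"
```

```text
the job is handed in; nothing more can be done
None
```

The brake cap is screwed fully home and let go. I gripped its bar and turned it clockwise by about 56° until it met the stop, where the moment about the vertical rose from 0.04 to 1.1 N m. Then I released it and raised the gripper about 10 cm.

**Last checks:** The bar measured −21.6° ± 0.3° and the foot and barrel about −21.6°, so they agree. Lines taken through the foot bolts scattered by ±2°, with a mean of about −21.3°. Wrist forces stayed below about 8 N wherever I read them, and the clock stood at about 10.5 s when I handed in. The arm never came near the clutch cap. It looks unmoved in the final pictures, but I did not measure its angle again.

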